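# Lay the coffee tray: pot stand out of the dish basket, coffee pot on it

## Task

Finish laying the coffee tray: lift the wooden pot stand (the small square board with two runners on its back) out of the dish basket and lay it on its runners, smooth face up, in the middle of the clear end of the tray, without throwing it or letting it drop through the air. Then stand the coffee pot upright in the middle of the pot stand, keeping it upright all the way and setting it down gently. Leave the other things in the basket and on the tray as they are.

Things in the scene. Friction and masses are not known exactly. Their poses are not given: they have to be found in the camera images.
- dish_basket: Fixed steel dish basket, 240 (its x) x 170 (its y) mm, origin under its centre. Floor 6 mm up, walls 35 mm high. Three places at its x = -66, 0, +66 mm (y about 0), each between two wire arches across y (wire 5 mm thick, top 57 mm above the worktop, 26 mm clear between the pair). One item stands on edge in each place; which one where varies.
- pot_stand: Wooden pot stand, about 0.12 kg, 110 x 110 x 20 mm overall: a 10 mm board with two 10 mm thick runners on its back. Starts on edge in the basket, its x along the basket's x. Origin: middle of its lower edge as it stands there, half way through the 20 mm. Its z runs up the board (0 to 110 mm), y across (-55 to 55 mm), x out of the smooth face. Laid down properly, its x points up.
- stand_mid (a point): Middle of the pot stand, at its (0, 0, 55) mm, same axes; 10 mm above what the stand lies on when laid. The board fills its x = 0 to +10 mm (smooth face at +10). The runners fill x = -10 to 0 mm, 12 mm wide, centred at y = -38 and +38 mm, full length along z: between them the 10 mm board can be pinched by its top edge from above.
- tray: Fixed dark wooden tray, 240 (its x) x 320 (its y) mm, rim 18 mm high and 6 mm thick, floor 6 mm above the worktop. Origin under its centre. The cup and the sugar bowl stand in the half at -y; the half at +y is the clear end.
- tray_clear (a point): Middle of the tray's clear end, on the tray's floor: at the tray's (0, 75, 6) mm, same axes as the tray.
- coffee_pot: Aluminium coffee pot, about 0.45 kg, on the worktop. Origin: centre of its underside, z up. Base 76 mm across, waist 56 mm at height 70 mm, plain upper body 60 mm across from 80 to 118 mm (grip it across its y), lid knob up to 139 mm. Black handle on its +x side at heights 53 to 119 mm, 81 mm out from the axis; short spout on its -x side at 105 to 117 mm, 43 mm out.
- bread_board: Plain wooden board without runners, 110 x 115 x 14 mm thick (along its x), standing on edge in the basket. Origin at the middle of its lower edge. To be left alone.
- baking_tin: Small shallow dark steel baking tin, 110 x 105 x 20 mm deep (along its x), standing on edge in the basket. Origin at the middle of its lower edge. To be left alone.
- cup: White cup on its saucer (one piece), 104 mm across, 59 mm high, on the tray. Origin under its centre. To be left alone.
- sugar_bowl: White lidded sugar bowl, 72 mm across, 68 mm high, on the tray. Origin under its centre. To be left alone.
Mind the look-alikes: they are no part of the job. Leave any orange or yellow look-alike of the coffee_pot alone.

How it is judged:
On the way:
1. the pot stand lies on its runners, smooth face up, let go, in the clear end of the tray, before the coffee pot is set on it (angle between pot_stand's own x axis and vertical below 0.12 rad and horizontal distance between stand_mid and tray_clear below 0.04 m and height (world z) of stand_mid below 0.021 m and contact force between each of the fingers, coffee_pot and pot_stand below 0.1 N), for 0.2 s.
At the end, for the whole second after the job is handed in: The pot stand lies flat on its runners on the tray's floor, smooth face up (within 0.12 rad), its middle within 40 mm of the middle of the clear end; the coffee pot stands upright (within 0.1 rad) on it, its axis within 20 mm of the stand's middle; both are at rest (angle between pot_stand's own x axis and vertical below 0.12 rad and horizontal distance between stand_mid and tray_clear below 0.04 m and height (world z) of stand_mid below 0.021 m and horizontal distance between coffee_pot and stand_mid below 0.02 m and angle between coffee_pot's own z axis and vertical below 0.1 rad and height (world z) of coffee_pot between 0.022 and 0.031 m and contact force between coffee_pot and pot_stand above 1 N and linear speed of each of coffee_pot, pot_stand below 0.02 m/s); the robot touches nothing.
It fails at once if the coffee pot is tipped by more than 0.5 rad (angle between coffee_pot's own z axis and vertical above 0.5 rad).
It fails at once if the coffee pot is dropped (moves faster than 0.6 m/s with no finger touching it, a fall of about 18 mm) (linear speed of coffee_pot above 0.6 m/s and contact force between the fingers and coffee_pot below 0.05 N).
It fails at once if the pot stand is thrown or dropped (moves faster than 1.1 m/s with no finger touching it, a free fall of about 60 mm; tipping down from its edge is allowed) (linear speed of pot_stand above 1.1 m/s and contact force between the fingers and pot_stand below 0.05 N).
It fails at once if the bread board or the baking tin is lifted, tipped over or moved by more than 30 mm (distance of any of bread_board, baking_tin from where it was at the start of the episode above 0.03 m or angle between any of bread_board, baking_tin's own z axis and vertical above 0.6 rad).
It fails at once if the cup or the sugar bowl is tipped or moved by more than 30 mm (distance of any of cup, sugar_bowl from where it was at the start of the episode above 0.03 m or angle between any of cup, sugar_bowl's own z axis and vertical above 0.5 rad).
It also fails if it takes over 67 s, if anything falls off the work surface, if the arm or the gripper's body presses on something with over 40 N, if the wrist force passes 120 N, or if a joint passes its speed limit or range.

## Robot

A 6-joint arm with a two-finger parallel gripper is mounted at the origin on the work surface. World frame = base frame: x ahead of the robot, y to its left, z up, the work surface at z = 0. Lengths are in m, angles in rad, forces in N, time in s.
With the tool pointing down it reaches from about 0.275 to 0.725 m from the base axis. Payload 5.6 kg.
Tool frame: the origin (TCP) lies midway between the tips of the shut fingers; the grasp point (between the pads) lies 19 mm behind it; z points along the fingers, x is the direction in which the jaws open and shut, and the axes are right-handed (so a half turn about z gives the same grasp; the last joint's range is limited). The gripper opens to 85 mm and grips with 20 to 120 N. Pads are 22 mm wide; open, the fingers measure 114 mm over their backs; the gripper's body (76 mm by 85 mm) begins 54 mm behind the grasp point. The pads swing forward as they close: fully open they stand 13 mm farther back than shut.
Start: joints at [0.285, 0.255, 0.108, 0, -1.424, -0.285], TCP at [0.55, 0, 0.231] pointing down, gripper open.
Joint ranges: [-2.95, 2.95], [-1.21, 1.97], [-1.09, 1.5], [-2.87, 1.71], [-2.94, -0.07], [-3.05, 3.05]. Speed limits (rad/s): [2.57, 2.57, 3.14, 3.14, 3.14, 3.14].

## Interface

Orientations are given as a rotation vector (axis times angle).
In Python, from cell import bot gives the robot as it stands.
- The arm moves only by the tool carry_out, never from a script. Its argument "plan" is one flat list of numbers, 5 for each row, row after row: the shift along the tool's x, y, z in mm, then the turn about the tool's z in degrees, then the opening, from 0 (shut) to 1 (fully open). In form: [dx, dy, dz, spin, grip, dx, dy, dz, spin, grip, ...]. A call has 1 to 12 rows; each row is the pose to reach, as a shift and turn from the pose commanded when the call began, along the tool's axes at that moment; what a row does not reach only later rows make up. A row lasts 1/10 s, in which the tool goes at most 50 mm and 8.59 degrees, less where a joint would pass 70% of its speed; a pose out of reach is approached as far as the arm can. A call with a gripper value outside its range is refused whole. The fingers move at their own pace and stop on an object; "newtons" is the grip in N (left out, the last holds). Time passes only in rows, so rows that repeat a pose let the fingers close. It gives the time, the measured TCP pose, the force and the opening at its end, in the units of the state.
- bot.get_state(): the state, without advancing time (a new reading comes with each control period).
- bot.snapshot(name): name is "scene" or "side" or "wrist"; returns a dict with "image" (480x640x3 uint8, red, green, blue), "range_z" (480x640 float32, m along the optical axis (not along the pixel's ray), 0 where there is no reading), "fx", "fy", "cx", "cy" (pixels), "R" (3x3) and "t" (3): a world point X has camera coordinates R X + t. Camera axes: x right, y down, z forward; pixel columns grow to the right and rows downward; lengths in m; the calibration is good to about 2 mm. A picture is of the moment at which its call begins.
- bot.job_done(): hands the job in, once; it reports no verdict.
Trained networks look in a picture, given as the dict that the camera call returned (one of the last four; its "shot" number tells which), for a name from the list of things; names that differ only in an ending like _2 or _b are one class to them, and where a whole thing is asked for, a point or a joint stands for the part that bears it (a point fixed in the world has none). Each returns a list of dicts, best first, with "confidence" (0 to 1); they miss things now and then, are a little off and sometimes report something else, mostly with a low value. They report only what shows in the picture. A call takes as long as a camera call. They do not tell look-alikes from the thing itself.
- bot.search_frame(picture, target): "position" ([column, row] in pixels, amid what is visible of it).
The state is a dict: "time": time; "q": joint angles; "qvel": joint speeds; "joint_torque": joint torques, N m; "eef_pos": TCP position; "eef_rot": TCP orientation; "contact_force": force on the tool from outside, world axes, zero at the start; "wrist_torque": the same for the moment, N m; "grip_width": opening from 0.0 (shut) to 1.0 (fully open).
Only numpy, scipy, OpenCV 4.12 (cv2) and the standard library are available. Lean on these libraries where they do the work, as an engineer would, in place of code of your own. Each camera call takes 0.05 s, during which the arm holds its last target.

## Working session

There is one attempt and no reset: what is moved stays moved. The work goes in short steps, Python scripts to look and compute and a tool call to move; the robot and the scene stay as the last step left them, time stands still between calls to the robot, and variables do not carry over. Pictures are saved under pics/ and viewed, and the job is handed in when it is done.

Besides the shell and the picture viewer there is one more tool, called after "Emit:" as a command line: name --argument value ..., lists and objects as JSON in quotes. carry_out: Moves the arm, as the interface text tells. Its arguments: {"type":"object","properties":{"plan":{"type":"array"},"newtons":{"type":"number"}},"required":["plan"]}

```bash
ls; mkdir -p pics; cat > h.py <<'E'
import numpy as np, cv2
from cell import bot
def save(name,img): cv2.imwrite('pics/'+name+'.png',cv2.cvtColor(img,cv2.COLOR_RGB2BGR))
def cloud(p):
    z=p['range_z']; v,u=np.mgrid[0:480,0:640]
    c=np.stack([(u-p['cx'])/p['fx']*z,(v-p['cy'])/p['fy']*z,z],-1)
    w=(c-np.array(p['t']))@np.array(p['R'])
    w[z==0]=np.nan
    return w
E
python3 - <<'E'
from h import *
print(bot.get_state())
for n in ['scene','side']:
    p=bot.snapshot(n); save(n+'0',p['image']); np.save(n+'0.npy',cloud(p))
    np.savez(n+'0.npz',**{k:p[k] for k in ['image','range_z','fx','fy','cx','cy','R','t']})
    W=cloud(p)
    for t in ['dish_basket','pot_stand','tray','coffee_pot','bread_board','baking_tin','cup','sugar_bowl']:
        for d in bot.search_frame(p,t)[:3]:
            c,r=map(int,d['position']); print(n,t,(c,r),round(d['confidence'],2),W[r,c].round(3))
E
```

```text
pics
{'time': 0.0, 'q': array([ 2.84599978e-01,  2.55723930e-01,  1.06979759e-01, -4.78842628e-04,
       -1.42390159e+00, -2.84594534e-01]), 'qvel': array([ 0.00063604,  0.00021323,  0.00082934, -0.00182744, -0.00030382,
        0.00018312]), 'joint_torque': array([-4.48901856e-04, -3.86631560e+01,  2.37934113e+01,  5.36471218e+00,
       -6.25866101e-03, -4.57470776e-06]), 'eef_pos': array([5.49490630e-01, 5.62321229e-05, 2.30397533e-01]), 'eef_rot': array([-1.02166824e-04, -3.13968463e+00,  1.01566155e-04]), 'contact_force': array([-0.31682013, -0.20666772, -0.59745356]), 'wrist_torque': array([ 0.00995155, -0.01744729,  0.00751628]), 'grip_width': 0.9993295440053774}
scene dish_basket (437, 288) 0.98 [0.632 0.225 0.012]
scene pot_stand (436, 209) 0.95 [0.506 0.255 0.103]
scene pot_stand (193, 304) 0.47 [ 0.561 -0.25   0.006]
scene tray (192, 306) 0.69 [ 0.565 -0.252  0.006]
scene coffee_pot (363, 174) 0.92 [0.346 0.151 0.082]
scene coffee_pot (317, 236) 0.73 [0.5   0.011 0.075]
scene coffee_pot (335, 333) 0.55 [ 0.731 -0.011  0.095]
scene bread_board (463, 264) 0.67 [0.638 0.257 0.087]
scene bread_board (314, 236) 0.35 [0.5   0.005 0.076]
scene baking_tin (444, 236) 0.59 [0.558 0.256 0.078]
scene cup (118, 323) 0.63 [ 0.583 -0.384  0.02 ]
scene sugar_bowl (120, 276) 0.79 [ 0.503 -0.374  0.058]
side dish_basket (299, 190) 0.68 [0.552 0.281 0.005]
side dish_basket (276, 173) 0.47 [0.482 0.232 0.091]
side pot_stand (275, 173) 0.81 [0.499 0.304 0.051]
side tray (393, 339) 0.62 [ 0.543 -0.262  0.005]
side coffee_pot (305, 235) 0.84 [ 0.467 -0.016  0.083]
side coffee_pot (412, 213) 0.81 [ 0.697 -0.026  0.089]
side coffee_pot (213, 213) 0.74 [0.315 0.13  0.081]
side bread_board (395, 338) 0.64 [ 0.547 -0.261  0.004]
side baking_tin (305, 172) 0.81 [0.545 0.21  0.093]
side cup (451, 369) 0.67 [ 0.566 -0.4    0.065]
side sugar_bowl (393, 386) 0.58 [ 0.473 -0.394  0.059]
```

View pics/scene0.png

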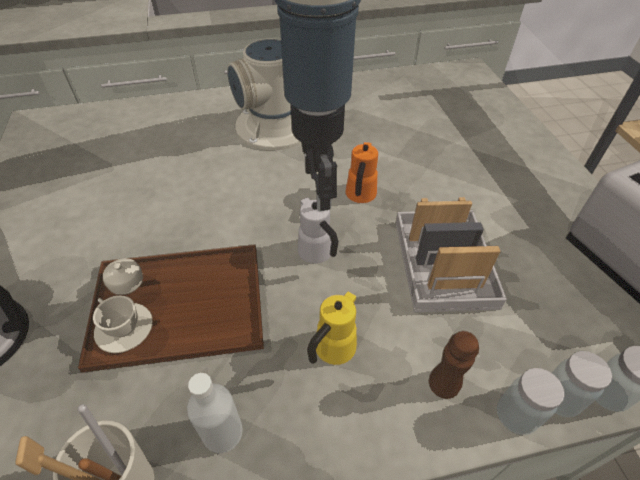

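View pics/side0.png

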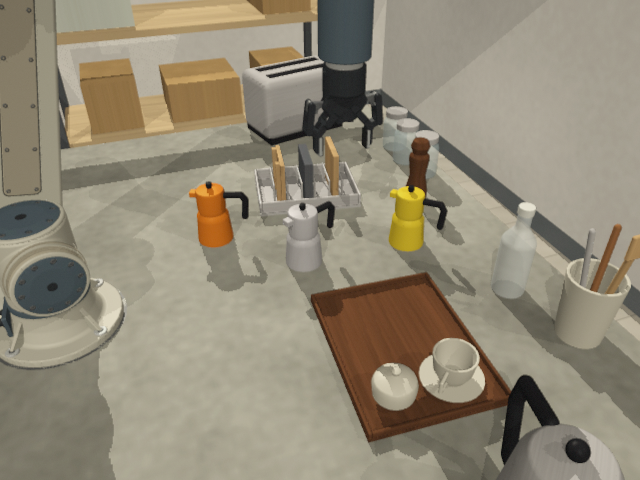

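Scene shows: the silver pot at (316,236), orange at (364,174) and yellow at (337,330) look-alikes, and the basket with boards at (440,215) and (465,268) and the tin at (450,243). I'll confirm which board has runners in enlarged crops.

```bash
python3 - <<'E'
from h import *
a=np.load('scene0.npz')['image'][190:320,385:515]; b=np.load('side0.npz')['image'][125:225,240:370]
c=np.load('scene0.npz')['image'][190:290,285:385]
A=cv2.resize(a,(520,520),interpolation=cv2.INTER_CUBIC)
save('cropA',A)
B=cv2.resize(b,(780,600),interpolation=cv2.INTER_CUBIC); save('cropB',B)
for n in ['scene','side']:
    W=np.load(n+'0.npy'); 
    m=(W[...,2]>0.065)&(W[...,0]>0.42)&(W[...,0]<0.75)&(W[...,1]>0.12)&(W[...,1]<0.38)&(W[...,2]<0.14)
    P=W[m]; 
    h,e=np.histogram(P[:,0],bins=np.arange(.42,.75,.005)); print(n,[(round(x,3),k) for x,k in zip(e,h) if k])
    for lo,hi in [(.46,.53),(.53,.59),(.59,.68)]:
        Q=P[(P[:,0]>lo)&(P[:,0]<hi)]
        print(lo,len(Q),'min',np.percentile(Q,2,axis=0).round(3),'max',np.percentile(Q,98,axis=0).round(3))
    m=(W[...,2]>0.011)&(W[...,2]<0.03)&(W[...,1]<-0.08)&(W[...,1]>-.5)&(W[...,0]>.4)&(W[...,0]<.7)
    Q=W[m]; print('tray rim', np.percentile(Q,[1,99],axis=0).round(3)); print(cv2.minAreaRect((Q[:,:2]*1000).astype(np.float32)))
E
```

```text
scene [(np.float64(0.475), np.int64(1)), (np.float64(0.48), np.int64(8)), (np.float64(0.485), np.int64(14)), (np.float64(0.49), np.int64(40)), (np.float64(0.495), np.int64(161)), (np.float64(0.5), np.int64(298)), (np.float64(0.505), np.int64(281)), (np.float64(0.51), np.int64(262)), (np.float64(0.515), np.int64(130)), (np.float64(0.54), np.int64(5)), (np.float64(0.545), np.int64(66)), (np.float64(0.55), np.int64(165)), (np.float64(0.555), np.int64(204)), (np.float64(0.56), np.int64(249)), (np.float64(0.565), np.int64(143)), (np.float64(0.57), np.int64(99)), (np.float64(0.575), np.int64(64)), (np.float64(0.58), np.int64(56)), (np.float64(0.585), np.int64(1)), (np.float64(0.61), np.int64(3)), (np.float64(0.615), np.int64(40)), (np.float64(0.62), np.int64(70)), (np.float64(0.625), np.int64(237)), (np.float64(0.63), np.int64(364)), (np.float64(0.635), np.int64(339)), (np.float64(0.64), np.int64(306)), (np.float64(0.645), np.int64(134))]
0.46 1195 min [0.49  0.217 0.066] max [0.517 0.321 0.118]
0.53 1052 min [0.547 0.21  0.066] max [0.583 0.317 0.113]
0.59 1493 min [0.619 0.209 0.067] max
[... 671 characters left out ...]
oat64(0.57), np.int64(26)), (np.float64(0.575), np.int64(15)), (np.float64(0.58), np.int64(4)), (np.float64(0.61), np.int64(6)), (np.float64(0.615), np.int64(93)), (np.float64(0.62), np.int64(108)), (np.float64(0.625), np.int64(90)), (np.float64(0.63), np.int64(71)), (np.float64(0.635), np.int64(23)), (np.float64(0.64), np.int64(9)), (np.float64(0.645), np.int64(2))]
0.46 373 min [0.482 0.216 0.067] max [0.512 0.315 0.117]
0.53 426 min [0.546 0.209 0.067] max [0.578 0.32  0.112]
0.59 402 min [0.615 0.207 0.066] max [0.641 0.316 0.122]
tray rim [[ 0.422 -0.445  0.011]
 [ 0.675 -0.117  0.029]]
((550.644287109375, -280.01434326171875), (322.7773742675781, 242.63687133789062), 85.36148834228516)
```

View pics/cropA.png

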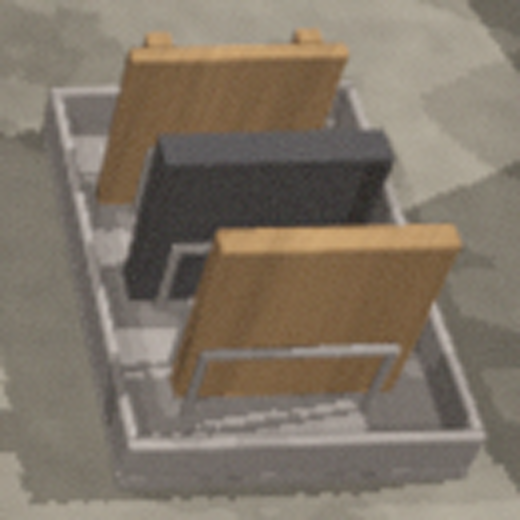

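View pics/cropB.png

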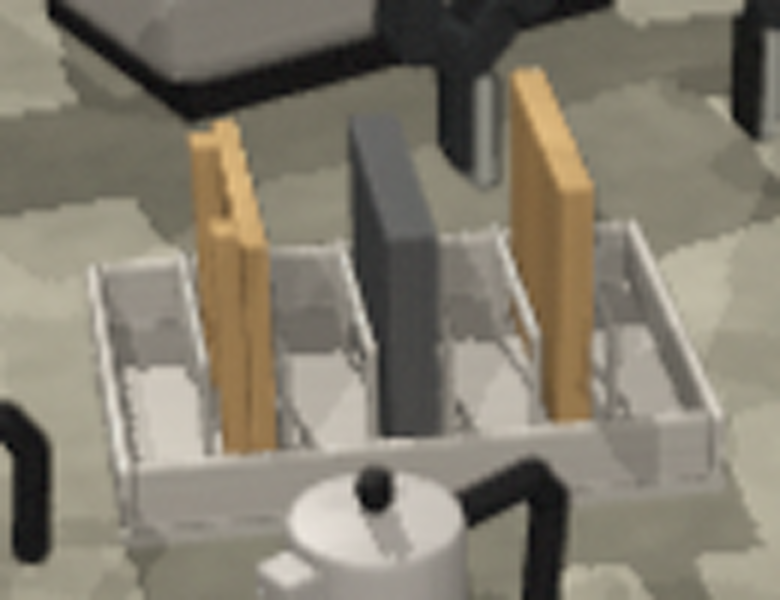

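Two boards could be the stand: the one at (440,215), whose crop shows two runner ends at its top edge on the robot's side, and the one at (465,268), which is thicker and plain. So the stand is the near one at x≈0.50, with its smooth face toward +x. The pot meant is the silver one. Next I measure poses.

```bash
python3 - <<'E'
from h import *
W=np.load('scene0.npy');V=np.load('side0.npy')
def sel(W,x0,x1,y0,y1,z0,z1): 
    return W[(W[...,0]>x0)&(W[...,0]<x1)&(W[...,1]>y0)&(W[...,1]<y1)&(W[...,2]>z0)&(W[...,2]<z1)]
# smooth face fit x = a + b y + c z
for nm,X in (('scene',W),('side',V)):
  for lo,hi in [(.47,.53),(.54,.595),(.605,.66)]:
    P=sel(X,lo,hi,.19,.34,.065,.105)
    m=np.ones(len(P),bool)
    for _ in range(8):
        A=np.c_[np.ones(m.sum()),P[m,1]-.262,P[m,2]-.1]; s=np.linalg.lstsq(A,P[m,0],rcond=None)[0]
        r=P[:,0]-np.c_[np.ones(len(P)),P[:,1]-.262,P[:,2]-.1]@s; m=abs(r)<max(.0025,1.5*np.std(r[m])) if m.all() else abs(r)<.0025
    print(nm,lo,'x@top,dx/dy,dx/dz',s.round(4),m.sum(),len(P))
  T=sel(X,.47,.53,.19,.34,.112,.125); print('top',len(T),T.mean(0).round(4),np.percentile(T,[3,97],axis=0).round(4).tolist())
# pot
for nm,X in (('scene',W),('side',V)):
    B=sel(X,.40,.60,-.08,.08,.083,.116); 
    print(nm,len(B),np.percentile(B,[2,98],axis=0).round(3).tolist())
    K=sel(X,.40,.60,-.08,.08,.128,.145);print('knob',len(K),K.mean(0).round(4) if len(K) else '')
    # circle fit r=30 robust
    from scipy.optimize import least_squares
    f=lambda c:np.hypot(B[:,0]-c[0],B[:,1]-c[1])-.030
    r=least_squares(f,[.48,0],loss='cauchy',f_scale=.001); print('circle',r.x.round(4))
    c=r.x; d=np.hypot(B[:,0]-c[0],B[:,1]-c[1]); H=B[(d>.045)&(d<.09)]; print('handle',len(H),H.mean(0).round(3) if len(H) else '', np.degrees(np.arctan2(*(H.mean(0)[:2]-c)[::-1])) if len(H) else '')
E
```

```text
scene 0.47 x@top,dx/dy,dx/dz [0.5063 0.1861 0.0061] 709 743
scene 0.54 x@top,dx/dy,dx/dz [0.5563 0.1883 0.0109] 400 543
scene 0.605 x@top,dx/dy,dx/dz [0.6375 0.1857 0.0024] 772 806
top 311 [0.5028 0.27   0.1161] [[0.4859, 0.2191, 0.1128], [0.516, 0.3209, 0.1183]]
side 0.47 x@top,dx/dy,dx/dz [0.4938 0.095  0.0462] 76 202
side 0.54 x@top,dx/dy,dx/dz [ 0.5556  0.1251 -0.0241] 85 219
side 0.605 x@top,dx/dy,dx/dz [ 0.6243  0.1747 -0.003 ] 153 214
top 126 [0.5001 0.2666 0.1153] [[0.4833, 0.2174, 0.1128], [0.5136, 0.3165, 0.1177]]
scene 422 [[0.472, -0.018, 0.084], [0.548, 0.039, 0.116]]
knob 35 [0.4742 0.0097 0.1357]
circle [0.4711 0.0119]
handle 125 [0.54  0.031 0.104] 15.853477075093013
side 567 [[0.432, -0.018, 0.084], [0.544, 0.033, 0.116]]
knob 43 [0.4714 0.0101 0.1345]
circle [0.4723 0.0133]
handle 115 [0.536 0.029 0.102] 13.79193384041165
```

```bash
python3 - <<'E'
from h import *
c=np.load('scene0.npz')['image'][185:285,270:370]; d=np.load('side0.npz')['image'][190:290,260:360]
save('cropC',np.hstack([cv2.resize(c,(400,400),interpolation=cv2.INTER_CUBIC),cv2.resize(d,(400,400),interpolation=cv2.INTER_CUBIC)]))
E
```

```text
(no output)
```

View pics/cropC.png

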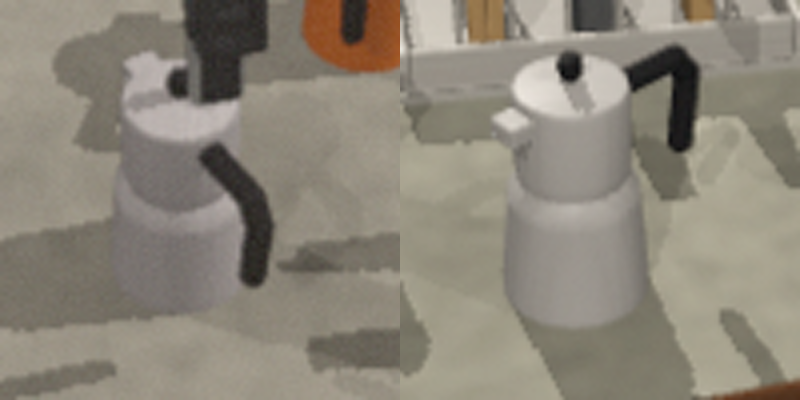

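Emit:
carry_out --plan '[10,55,0,4,0.45,20,110,0,8,0.45,30,165,0,10.5,0.45,40,220,0,10.5,0.45,48,250,0,10.5,0.45,48,267,0,10.5,0.45,48,267,0,10.5,0.45,48,267,0,10.5,0.45]' --newtons 40

```text
time: 1.7
eef_pos: [0.5019, 0.2672, 0.2311]
eef_rot: [-0.286, -3.128, 0.001]
contact_force: [-0.8, 0.6, 0.5]
grip_width: 0.451
```

```bash
python3 - <<'E'
from h import *
s=bot.get_state();print(s['eef_pos'],s['eef_rot'],s['grip_width'],s['time'])
p=bot.snapshot('wrist'); save('w1',p['image']); W=cloud(p)
q=bot.snapshot('scene'); save('s1',q['image'])
from cv2 import Rodrigues
R=Rodrigues(s['eef_rot'])[0]; print(R.round(3))
m=(W[...,2]>.11)&(W[...,2]<.13)&(W[...,0]>.46)&(W[...,0]<.53)
Q=W[m]; print(len(Q),np.percentile(Q,[2,50,98],axis=0).round(4)); 
if len(Q): print(cv2.minAreaRect((Q[:,:2]*1000).astype(np.float32)))
E
```

```text
[0.50186518 0.2672245  0.23110799] [-2.85830689e-01 -3.12836615e+00  7.13761377e-04] 0.4508403245486333 1.7
[[-0.983  0.181 -0.   ]
 [ 0.181  0.983 -0.   ]
 [ 0.    -0.    -1.   ]]
2263 [[0.483  0.2191 0.1138]
 [0.5007 0.2655 0.1159]
 [0.5145 0.3214 0.1173]]
((498.1554260253906, 271.89300537109375), (109.46690368652344, 19.996854782104492), 79.51105499267578)
```

View pics/w1.png

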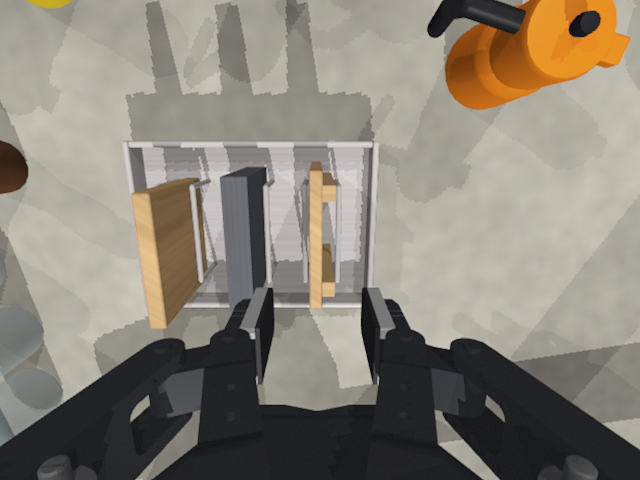

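The wrist view shows the stand at (315,235) with its runners on the right, between arches. It lies midway between the open fingers, and the fitted rectangle of 109.5 x 20 mm matches the stand. Descending.

Emit:
carry_out --plan '[-0.5,4,30,0,0.42,-0.5,4,60,0,0.42,-0.5,4,90,0,0.42,-0.5,4,115,0,0.42,-0.5,4,132,0,0.42,-0.5,4,145,0,0.42,-0.5,4,145,0,0.42,-0.5,4,145,0,0.42]'

```text
time: 2.6
eef_pos: [0.5038, 0.2701, 0.0869]
eef_rot: [0.289, 3.128, 0.0]
contact_force: [-0.1, -0.8, -0.4]
grip_width: 0.421
```

```bash
python3 - <<'E'
from h import *
p=bot.snapshot('wrist'); save('w2',p['image'])
p=bot.snapshot('side'); save('d2',cv2.resize(p['image'][100:250,200:400],(800,600)))
E
```

```text
(no output)
```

View pics/w2.png

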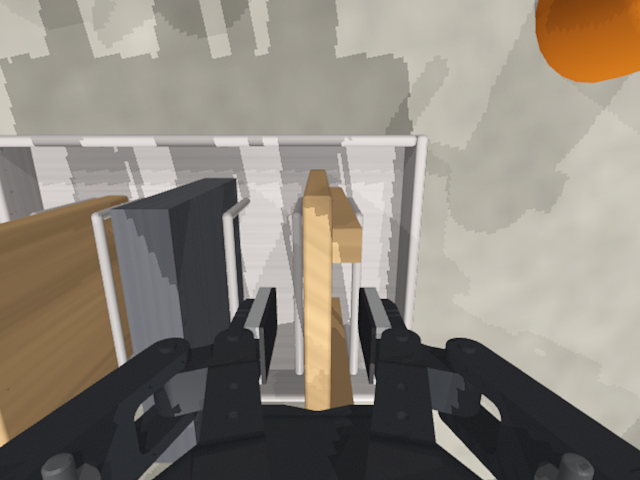

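View pics/d2.png

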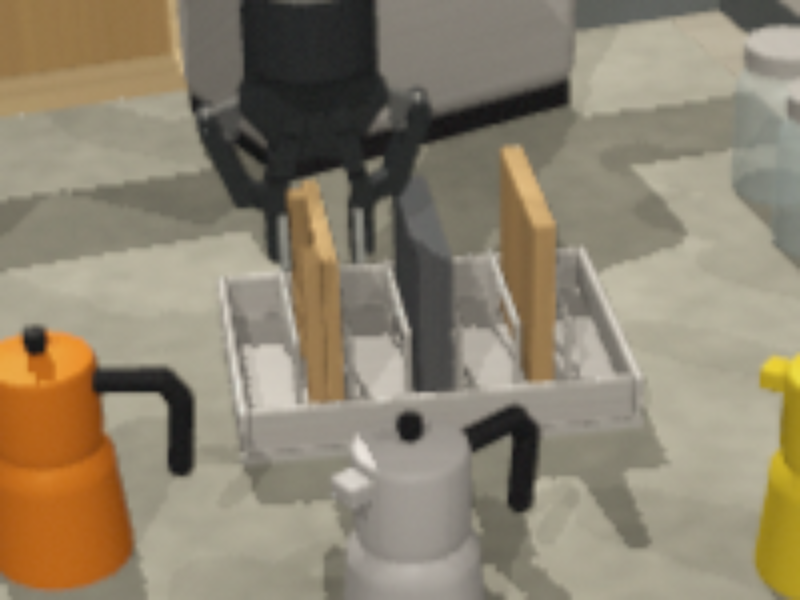

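The board (315,300 in the wrist view) is centred between the fingers, which are clear of the tin. Closing.

Emit:
carry_out --plan '[0,0,0,0,0.3,0,0,0,0,0.2,0,0,0,0,0.1,0,0,0,0,0,0,0,0,0,0,0,0,0,0,0,0,0,0,0,0,0,0,0,0,0]' --newtons 40

```text
time: 3.5
eef_pos: [0.5036, 0.271, 0.0868]
eef_rot: [0.287, 3.128, 0.001]
contact_force: [-0.2, -0.0, 5.8]
grip_width: 0.107
```

Emit:
carry_out --plan '[0,0,-8,0,0,0,0,-20,0,0,0,0,-40,0,0,0,0,-60,0,0,0,0,-80,0,0,0,0,-100,0,0,0,0,-125,0,0,0,0,-150,0,0,0,0,-165,0,0,0,0,-165,0,0]'

```text
time: 4.5
eef_pos: [0.504, 0.2714, 0.2542]
eef_rot: [0.287, 3.125, 0.005]
contact_force: [0.5, 0.2, -1.6]
grip_width: 0.112
```

```bash
python3 - <<'E'
from h import *
s=bot.get_state();print(s['eef_pos'],s['eef_rot'],s['grip_width'],s['time'],s['contact_force'])
p=bot.snapshot('side'); save('d3',p['image'])
W=cloud(p); m=(W[...,0]>.44)&(W[...,0]<.54)&(W[...,1]>.2)&(W[...,1]<.34)&(W[...,2]>.1)&(W[...,2]<.3); Q=W[m]; print(np.percentile(Q,[1,99],axis=0))
E
```

```text
[0.50404597 0.27140293 0.25422997] [0.28706288 3.12475174 0.00538458] 0.11227177132037423 4.5 [ 0.50665261  0.1964935  -1.5624766 ]
[[0.48108381 0.21509685 0.17435343]
 [0.52416409 0.31461824 0.29928159]]
```

View pics/d3.png

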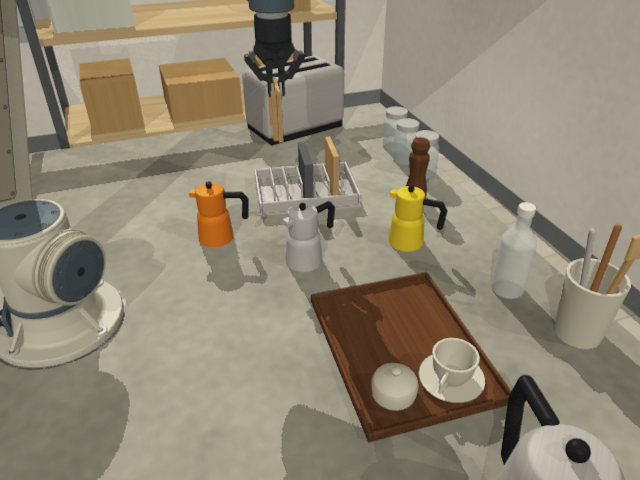

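The stand is held upright, clear of the basket at (277,110). Now carrying it over to the tray.

Emit:
carry_out --plan '[-8,-18,0,-1,0,-24,-54,0,-2,0,-40,-92,0,-3,0,-57,-130,0,-4,0,-74,-168,0,-5,0,-91,-207,0,-6,0,-108,-246,0,-6,0,-125,-285,0,-6,0,-142,-324,0,-6,0,-159,-362,0,-6,0,-175,-399,0,-6,0,-187,-427,0,-6,0]'

```text
time: 5.75
eef_pos: [0.6087, -0.1852, 0.2492]
eef_rot: [-0.125, -3.136, -0.001]
contact_force: [1.0, 0.6, -2.0]
grip_width: 0.11
```

```bash
cat > go.py <<'E'
import sys
from h import *
s=bot.get_state(); R=cv2.Rodrigues(s['eef_rot'])[0]
tgt=np.array([float(a) for a in sys.argv[1:4]])
print(s['eef_pos'].round(4),'yaw x-axis deg',np.degrees(np.arctan2(R[1,0],R[0,0])).round(2),'force',s['contact_force'].round(1),'w',round(s['grip_width'],3),'t',s['time'])
print('tool delta mm',(R.T@(tgt-s['eef_pos'])*1000).round(1))
E
python3 go.py 0.6175 -0.21 0.255
python3 - <<'E'
from h import *
p=bot.snapshot('side'); save('d4',p['image'])
p=bot.snapshot('scene'); save('s4',p['image'])
W=cloud(p); m=(W[...,2]>0.011)&(W[...,2]<0.026)&(W[...,1]<-0.08)&(W[...,1]>-.5)&(W[...,0]>.4)&(W[...,0]<.7)
Q=W[m]; print(cv2.minAreaRect((Q[:,:2]*1000).astype(np.float32)))
E
```

```text
[ 0.6087 -0.1852  0.2492] yaw x-axis deg 175.43 force [ 1.   0.6 -2. ] w 0.11 t 5.75
tool delta mm [-10.7 -24.1  -5.8]
((550.0506591796875, -280.706298828125), (320.76019287109375, 243.20005798339844), 85.73040771484375)
```

View pics/s4.png

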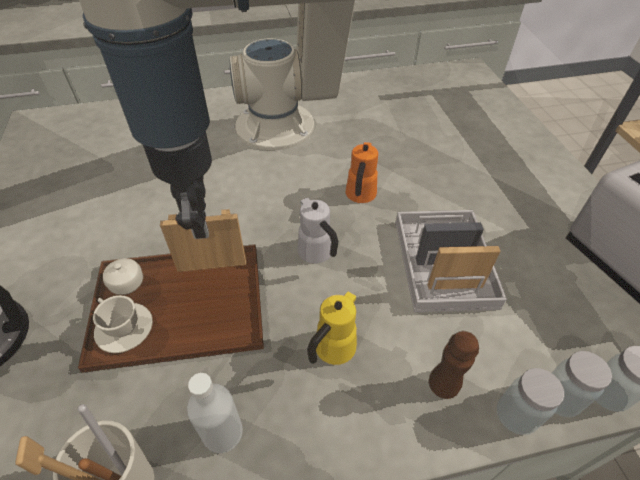

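Emit:
carry_out --plan '[-8,-18,0,0,0,-11,-24,10,0,0,-11,-24,30,0,0,-11,-24,55,0,0,-11,-24,80,0,0,-11,-24,105,0,0,-11,-24,125,0,0,-11,-24,140,0,0,-11,-24,146,0,0,-11,-24,146,0,0,-11,-24,146,0,0]'

```text
time: 6.95
eef_pos: [0.6186, -0.2077, 0.1058]
eef_rot: [0.123, 3.139, -0.0]
contact_force: [-0.3, 0.1, -0.7]
grip_width: 0.111
```

```bash
python3 go.py 0.6175 -0.21 0.087
python3 - <<'E'
from h import *
for n in ['scene','side']:
    p=bot.snapshot(n); save(n+'5',p['image']); W=cloud(p)
    P=W[(W[...,0]>.57)&(W[...,0]<.66)&(W[...,1]>-.28)&(W[...,1]<-.14)&(W[...,2]>.035)&(W[...,2]<.115)]
    m=np.ones(len(P),bool)
    for k in range(12):
        A=np.c_[np.ones(len(P)),P[:,1]+.21,P[:,2]-.06]; s=np.linalg.lstsq(A[m],P[m,0],rcond=None)[0]
        r=P[:,0]-A@s; m=abs(r)<max(.003,.02*.7**k)
    print(n,len(P),m.sum(),s.round(4),'y range',np.percentile(P[m,1],[2,98]).round(3))
E
```

```text
[ 0.6186 -0.2077  0.1058] yaw x-axis deg 175.52 force [-0.3  0.1 -0.7] w 0.111 t 6.95
tool delta mm [ 0.9 -2.4 18.8]
scene 1574 1546 [0.6222 0.0779 0.    ] y range [-0.26  -0.155]
side 1214 635 [ 0.6134  0.0646 -0.0085] y range [-0.262 -0.172]
```

View pics/side5.png

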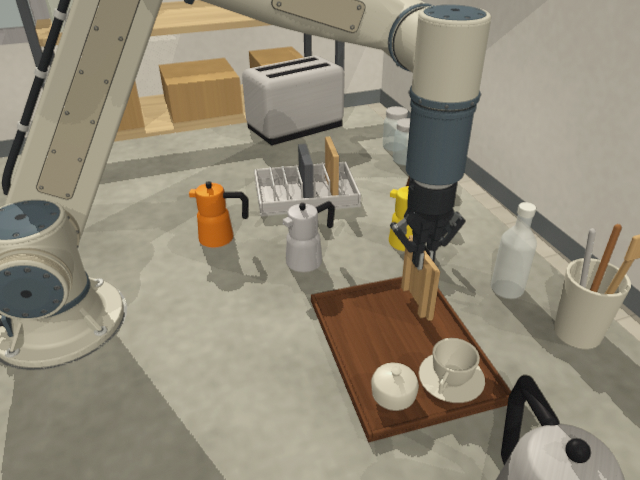

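The stand hangs vertical above the tray's clear end at (425,285). Lowering the rest slowly.

Emit:
carry_out --plan '[0,0,5,0,0,0,0,10,0,0,0,0,14,0,0,0,0,16,0,0,0,0,16,0,0,0,0,16,0,0]'

```text
time: 7.65
eef_pos: [0.6184, -0.2079, 0.0893]
eef_rot: [0.123, 3.139, -0.0]
contact_force: [-1.1, -1.2, -2.0]
grip_width: 0.109
```

Emit:
carry_out --plan '[0,0,1,0,0,0,0,2,0,0,0,0,2,0,0,0,0,2,0,0]'

```text
time: 8.05
eef_pos: [0.6184, -0.2078, 0.0873]
eef_rot: [0.123, 3.139, 0.0]
contact_force: [-0.6, -0.6, -1.4]
grip_width: 0.11
```

Emit:
carry_out --plan '[0,0,1,0,0,0,0,1,0,0,0,0,1,0,0]'

```text
time: 8.35
eef_pos: [0.6186, -0.208, 0.0868]
eef_rot: [0.123, 3.138, -0.001]
contact_force: [0.0, -0.4, 3.4]
grip_width: 0.104
```

Emit:
carry_out --plan '[0,0,1,0,0,0,0,1,0,0,0,0,1,0,0]'

```text
time: 8.65
eef_pos: [0.6187, -0.208, 0.0868]
eef_rot: [0.123, 3.138, -0.001]
contact_force: [-1.9, 1.3, 6.9]
grip_width: 0.114
```

Contact at 3.4 N, then 6.9 N, so the lower edge is on the tray floor. Opening slowly.

Emit:
carry_out --plan '[0,0,0,0,0.14,0,0,0,0,0.18,0,0,0,0,0.22,0,0,0,0,0.27,0,0,0,0,0.33,0,0,0,0,0.4,0,0,0,0,0.4]'

```text
time: 9.35
eef_pos: [0.6183, -0.2078, 0.0853]
eef_rot: [-0.123, -3.139, 0.0]
contact_force: [0.7, 0.1, -0.3]
grip_width: 0.406
```

```bash
python3 - <<'E'
from h import *
p=bot.snapshot('side'); save('d6',cv2.resize(p['image'][170:350,310:550],(800,600)))
p=bot.snapshot('wrist'); save('w6',p['image'])
E
```

```text
(no output)
```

View pics/d6.png

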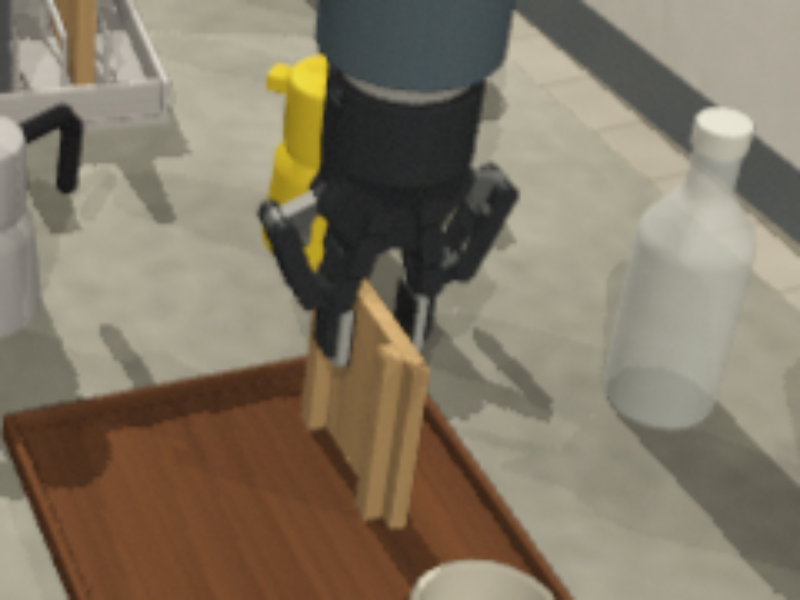

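View pics/w6.png

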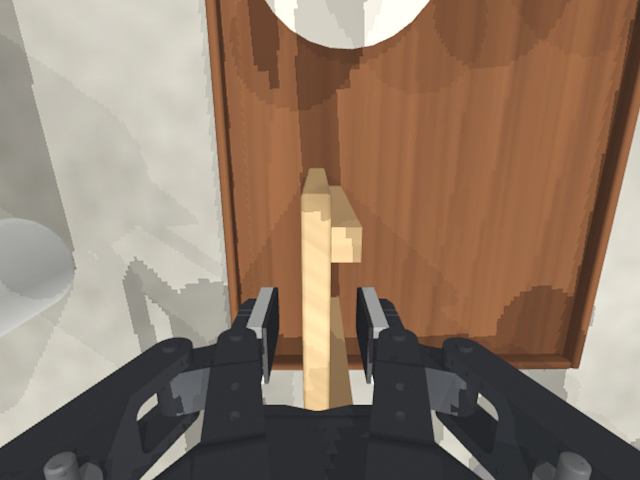

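The stand stands free on its edge between the open fingers, with its runners toward the robot (right in the wrist view). Now rising, going round to the smooth side and closing.

Emit:
carry_out --plan '[0,0,-15,0,0.4,0,0,-30,0,0.4,0,0,-50,0,0.4,-15,0,-55,0,0.4,-35,0,-55,0,0.2,-45,0,-55,0,0,-45,0,-55,0,0,-45,0,-40,0,0,-45,0,-25,0,0,-45,0,-12,0,0,-45,0,-12,0,0]'

```text
time: 10.55
eef_pos: [0.6616, -0.211, 0.0949]
eef_rot: [-0.124, -3.135, -0.001]
contact_force: [-0.7, -0.1, -0.5]
grip_width: -0.002
```

```bash
python3 - <<'E'
from h import *
p=bot.snapshot('side'); save('d7',cv2.resize(p['image'][170:350,310:550],(800,600)))
E
```

```text
(no output)
```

View pics/d7.png

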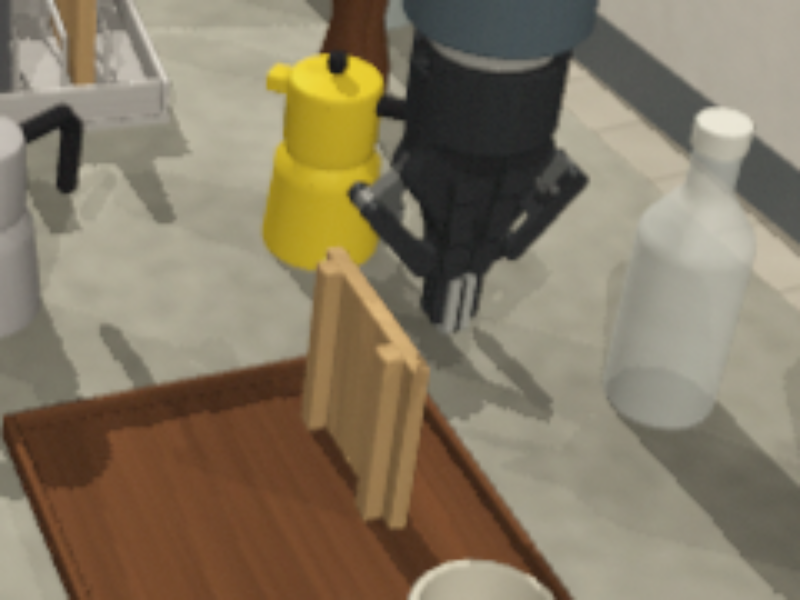

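The stand still stands upright at (365,380) and the shut fingers are on its smooth side. Now tipping it toward the runners.

Emit:
carry_out --plan '[8,0,0,0,0,16,0,0,0,0,22,0,0,0,0,26,0,0,0,0,30,0,0,0,0,34,0,0,0,0,38,0,0,0,0,42,0,0,0,0,46,0,0,0,0,50,0,0,0,0,54,0,0,0,0,54,0,0,0,0]'

```text
time: 11.8
eef_pos: [0.6089, -0.2071, 0.0974]
eef_rot: [-0.124, -3.139, -0.0]
contact_force: [-0.4, 0.3, -0.4]
grip_width: 0.0
```

```bash
python3 - <<'E'
from h import *
p=bot.snapshot('side'); save('d8',cv2.resize(p['image'][170:350,310:550],(800,600)))
E
```

```text
(no output)
```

View pics/d8.png

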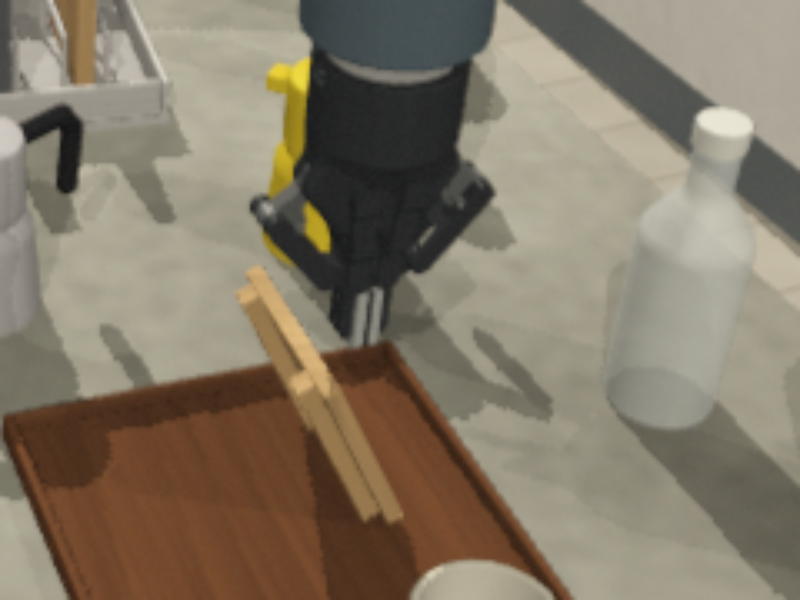

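It's falling (caught mid-fall, 30° over). I'll let it finish while the arm rises.

Emit:
carry_out --plan '[0,0,0,0,0,0,0,-5,0,0,0,0,-20,0,0,0,0,-40,0,0,0,0,-65,0,0,0,0,-90,0,0,-10,30,-110,0,0,-10,60,-120,0,0,-10,60,-120,0,0]'

```text
time: 12.75
eef_pos: [0.6256, -0.1454, 0.2198]
eef_rot: [0.118, 3.135, 0.001]
contact_force: [-0.5, 0.3, -0.1]
grip_width: 0.001
```

```bash
cat > stand.py <<'E'
from h import *
import sys
k=sys.argv[1]
for n in ['scene','side','wrist']:
    p=bot.snapshot(n); save(n+k,p['image']); W=cloud(p); I=p['image'].astype(int)
    # tan wood: bright, vs dark tray
    m=(W[...,2]>.012)&(W[...,2]<.04)&(W[...,0]>.45)&(W[...,0]<.66)&(W[...,1]<-.13)&(W[...,1]>-.32)&(I[...,0]>140)&(I[...,0]-I[...,2]>40)
    mm=cv2.morphologyEx(m.astype(np.uint8),cv2.MORPH_OPEN,np.ones((3,3)))>0
    Q=W[mm]
    if len(Q)<50: print(n,'few',len(Q)); continue
    T=Q[Q[:,2]>np.percentile(Q[:,2],50)-.003]
    print(n,len(Q),cv2.minAreaRect((T[:,:2]*1000).astype(np.float32)),'z',np.percentile(T[:,2],[5,50,95]).round(4),
     'plane',np.linalg.lstsq(np.c_[np.ones(len(T)),T[:,0]-.55,T[:,1]+.2],T[:,2],rcond=None)[0].round(4))
s=bot.get_state(); print(s['eef_pos'],s['time'])
E
python3 stand.py 9
```

```text
scene 2660 ((546.2112426757812, -201.81680297851562), (109.7706527709961, 112.93112182617188), 85.52015686035156) z [0.0243 0.0263 0.0284] plane [ 0.0263 -0.0016 -0.0003]
side 2692 ((546.5789184570312, -201.36427307128906), (113.1883544921875, 110.63334655761719), 84.97980499267578) z [0.0233 0.0254 0.0274] plane [0.0254 0.0016 0.0019]
wrist 14639 ((546.2081298828125, -202.061279296875), (109.36991119384766, 110.21424865722656), 85.45648193359375) z [0.0248 0.026  0.0272] plane [ 0.026   0.0003 -0.0006]
[ 0.62394208 -0.1481713   0.21715074] 12.9
```

View pics/scene9.png

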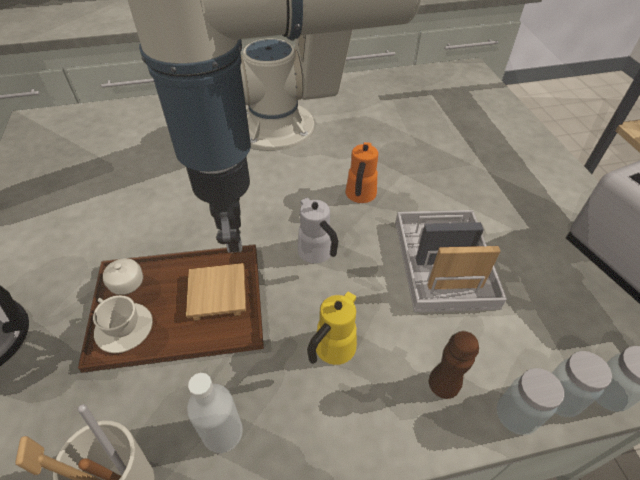

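The stand lies smooth face up at (216,290). Its middle is at (0.546,-0.202), about 10 mm from the target, at z 0.026 on top and flat. Going over the silver pot next.

Emit:
carry_out --plan '[10,10,-15,8,0.3,30,27,-33,16,0.6,50,45,-33,24,1,70,63,-33,32,1,90,80,-33,40,1,110,98,-33,48,1,130,116,-33,56,1,150,134,-33,64,1,164,147,-33,70.5,1,164,147,-33,70.5,1,164,147,-33,70.5,1]'

```text
time: 14.0
eef_pos: [0.472, 0.0107, 0.2502]
eef_rot: [1.91, 2.494, -0.001]
contact_force: [-0.2, 0.0, -0.3]
grip_width: 0.999
```

```bash
python3 go.py 0.472 0.0115 0.25
python3 - <<'E'
from h import *
from scipy.optimize import least_squares
for n in ['wrist','scene','side']:
    p=bot.snapshot(n); save(n+'10',p['image']); W=cloud(p)
    P=W[(abs(W[...,0]-.48)<.09)&(abs(W[...,1]-.015)<.09)]
    K=P[(P[:,2]>.130)&(P[:,2]<.15)&(np.hypot(P[:,0]-.472,P[:,1]-.011)<.02)]; print(n,'knob',len(K),K.mean(0).round(4), K.max(0).round(3), K.min(0).round(3))
    L=P[(P[:,2]>.116)&(P[:,2]<.126)&(np.hypot(P[:,0]-.472,P[:,1]-.011)<.036)]; print('lid',len(L),cv2.minEnclosingCircle((L[:,:2]*1000).astype(np.float32)) if len(L)>5 else '')
    B=P[(P[:,2]>.083)&(P[:,2]<.116)]
    r=least_squares(lambda c:np.hypot(B[:,0]-c[0],B[:,1]-c[1])-.030,[.472,0.01],loss='cauchy',f_scale=.001); print('circ',r.x.round(4))
    D=P[(P[:,2]>.06)&(P[:,2]<.119)]; d=np.hypot(D[:,0]-.472,D[:,1]-.0115)
    H=D[(d>.045)&(d<.09)]; g=H[:,:2]-[.472,.0115]; a=np.degrees(np.arctan2(g[:,1],g[:,0])); g=a[abs(a-15)<40]; print('handle yaw',len(g),np.median(g).round(1))
print(bot.get_state()['q'].round(2))
E
```

```text
[0.472  0.0107 0.2502] yaw x-axis deg 105.1 force [-0.2  0.  -0.3] w 0.999 t 14.0
tool delta mm [0.7 0.2 0.2]
wrist knob 252 [0.4704 0.0121 0.1375] [0.477 0.019 0.141] [0.465 0.006 0.132]
lid 4034 ((471.81671142578125, 11.462770462036133), 35.95573425292969)
circ [0.4719 0.0126]
handle yaw 425 19.5
scene knob 41 [0.4738 0.0113 0.1369] [0.479 0.017 0.14 ] [0.464 0.005 0.131]
lid 487 ((472.0545654296875, 11.440627098083496), 35.33698654174805)
circ [0.4711 0.0119]
handle yaw 217 16.1
side knob 39 [0.4712 0.01   0.1353] [0.477 0.022 0.14 ] [0.466 0.004 0.13 ]
lid 396 ((471.81927490234375, 10.421685218811035), 35.40457534790039)
circ [0.4722 0.0134]
handle yaw 205 15.1
[ 0.36  0.1  -0.04  0.   -1.44 -1.66]
```

View pics/wrist10.png

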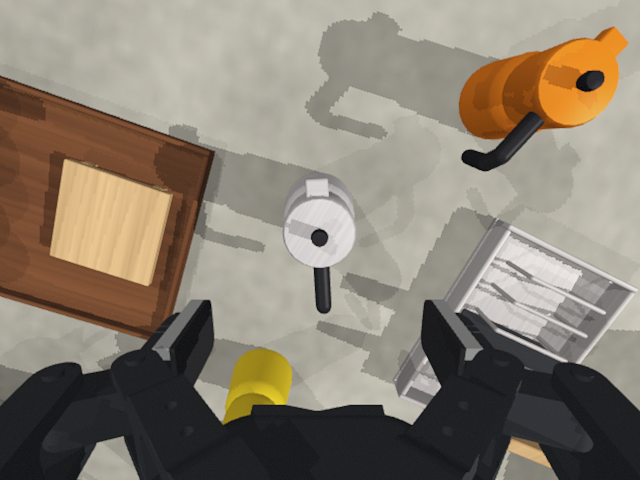

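The wrist view shows the silver pot at (320,230), with its handle straight down at (323,290), across the jaw direction, and midway between the fingers. Descending.

Emit:
carry_out --plan '[1,0,20,0,1,1,0,45,0,1,1,0,75,0,1,1,0,105,0,1,1,0,130,0,1,1,0,150,0,1,1,0,165,0,1,1,0,174,0,1,1,0,174,0,1,1,0,174,0,1]'

```text
time: 15.15
eef_pos: [0.4724, 0.0121, 0.0768]
eef_rot: [1.912, 2.492, 0.0]
contact_force: [-0.0, -0.2, 0.0]
grip_width: 1.001
```

```bash
python3 go.py 0.472 0.012 0.075; python3 - <<'E'
from h import *
p=bot.snapshot('side'); save('d11',cv2.resize(p['image'][130:290,200:413],(800,600)))
E
```

```text
[0.4724 0.0121 0.0768] yaw x-axis deg 105.0 force [-0.  -0.2  0. ] w 1.001 t 15.15
tool delta mm [ 0.  -0.4  1.8]
```

View pics/d11.png

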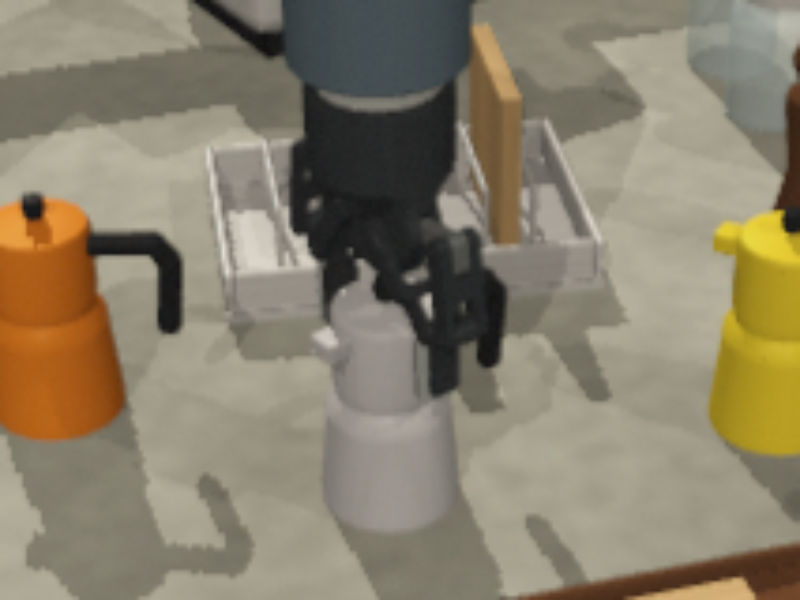

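The fingers straddle the plain upper body. Closing.

Emit:
carry_out --plan '[0,0,0,0,0.9,0,0,0,0,0.8,0,0,0,0,0.7,0,0,0,0,0.6,0,0,0,0,0.5,0,0,0,0,0.5,0,0,0,0,0.5,0,0,0,0,0.5]' --newtons 50

```text
time: 16.0
eef_pos: [0.4722, 0.0123, 0.0771]
eef_rot: [1.911, 2.492, 0.001]
contact_force: [-2.0, -0.3, 5.3]
grip_width: 0.69
```

Emit:
carry_out --plan '[0,0,-3,0,0.4,0,0,-10,0,0.4,0,0,-20,0,0.4,0,0,-35,0,0.4,0,0,-50,0,0.4,0,0,-65,0,0.4,0,0,-80,0,0.4,0,0,-80,0,0.4,0,0,-80,0,0.4]'

```text
time: 16.9
eef_pos: [0.4716, 0.0124, 0.1562]
eef_rot: [-1.912, -2.492, -0.001]
contact_force: [-0.2, 0.9, -5.3]
grip_width: 0.689
```

```bash
python3 go.py 0.546 -0.202 0.155; python3 - <<'E'
from h import *
from scipy.optimize import least_squares
p=bot.snapshot('side'); save('d12',cv2.resize(p['image'][100:260,200:413],(800,600)))
s=bot.get_state()
for n in ['side','scene']:
    p=bot.snapshot(n); W=cloud(p)
    P=W[(abs(W[...,0]-.472)<.06)&(abs(W[...,1]-.012)<.06)]
    P=P[(P[:,2]>.06)&(P[:,2]<.15)]
    zs=[]
    for z0 in (.085,.095,.105,.115,.125):
        B=P[(abs(P[:,2]-z0)<.006)]
        if len(B)<30: continue
        r=least_squares(lambda c:np.hypot(B[:,0]-c[0],B[:,1]-c[1])-c[2],[.472,0.01,.036],loss='cauchy',f_scale=.001); print(n,z0,len(B),r.x.round(4))
    print('zmin',np.percentile(P[:,2],1))
E
```

```text
[0.4716 0.0124 0.1562] yaw x-axis deg 104.99 force [-0.2  0.9 -5.3] w 0.689 t 16.9
tool delta mm [-226.4   16.4    1. ]
side 0.085 199 [0.4713 0.0126 0.0372]
side 0.095 201 [0.4714 0.0131 0.037 ]
side 0.105 209 [0.4713 0.013  0.0359]
side 0.115 207 [0.4714 0.013  0.0352]
side 0.125 195 [0.4711 0.0126 0.0342]
zmin 0.07842681243823552
scene 0.085 152 [0.4703 0.0117 0.0375]
scene 0.095 164 [0.4703 0.0116 0.0368]
scene 0.105 161 [0.4701 0.0117 0.0362]
scene 0.115 163 [0.4705 0.0117 0.0351]
scene 0.125 170 [0.4705 0.0117 0.0342]
zmin 0.07904755539374388
```

View pics/d12.png

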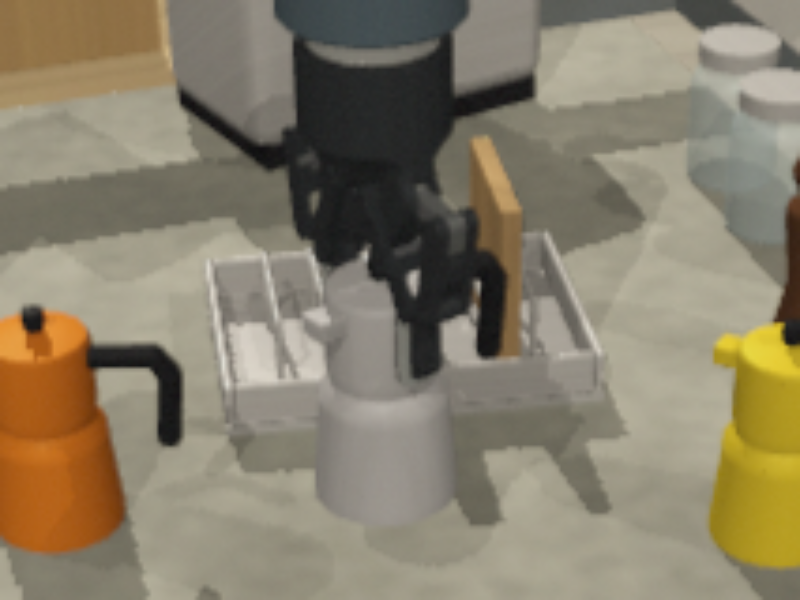

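The pot is held upright, with the same axis at every height and its base at z≈0.079. Carrying it over the stand.

Emit:
carry_out --plan '[-8,1,0,0,0.4,-24,2,0,0,0.4,-48,4,0,0,0.4,-75,6,0,0,0.4,-102,8,0,0,0.4,-129,10,0,0,0.4,-156,12,0,0,0.4,-182,14,0,0,0.4,-204,15,0,0,0.4,-218,16,0,0,0.4,-226,16,0,0,0.4,-226,16,0,0,0.4]'

```text
time: 18.25
eef_pos: [0.5457, -0.2025, 0.1558]
eef_rot: [-1.913, -2.491, 0.001]
contact_force: [-0.1, 0.2, -3.7]
grip_width: 0.684
```

```bash
python3 go.py 0.546 -0.202 0.103; python3 stand.py 13
```

```text
[ 0.5457 -0.2025  0.1558] yaw x-axis deg 104.94 force [-0.1  0.2 -3.7] w 0.684 t 18.25
tool delta mm [ 0.4  0.5 52.8]
scene 1810 ((546.62744140625, -201.6742401123047), (109.4454116821289, 110.61051177978516), 85.61876678466797) z [0.0242 0.0263 0.0284] plane [ 0.0263 -0.0002 -0.0002]
side 2283 ((546.1232299804688, -203.00247192382812), (115.91073608398438, 110.09934997558594), 85.4058609008789) z [0.0234 0.0254 0.0274] plane [ 0.0254 -0.0003  0.0006]
wrist 7584 ((546.138916015625, -201.48719787597656), (110.08460998535156, 109.76959991455078), 85.43114471435547) z [0.0249 0.026  0.0272] plane [ 0.026   0.0002 -0.0005]
[ 0.5456244  -0.20112214  0.15629713] 18.4
```

View pics/side13.png

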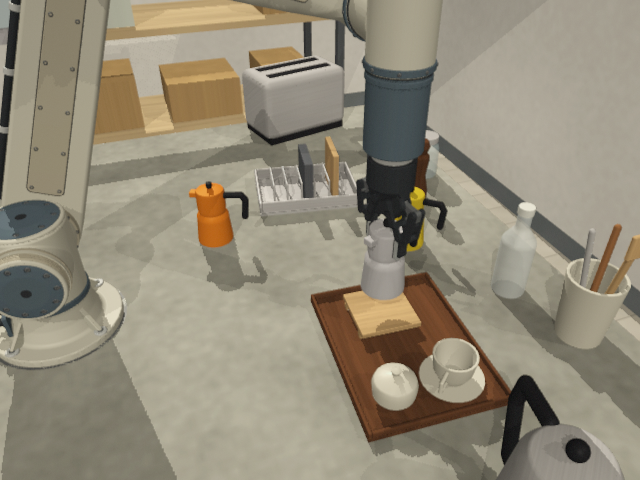

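The pot hangs at (384,270), above the middle of the stand at (382,310). Lowering: contact is expected after about 53 mm.

Emit:
carry_out --plan '[0,0,8,0,0.4,0,0,18,0,0.4,0,0,28,0,0.4,0,0,37,0,0.4,0,0,43,0,0.4,0,0,46,0,0.4,0,0,48,0,0.4,0,0,48,0,0.4,0,0,48,0,0.4]'

```text
time: 19.3
eef_pos: [0.5461, -0.202, 0.1087]
eef_rot: [1.912, 2.492, 0.0]
contact_force: [0.2, -0.4, -4.8]
grip_width: 0.689
```

Emit:
carry_out --plan '[0,0,1,0,0.4,0,0,2,0,0.4,0,0,2.5,0,0.4,0,0,2.5,0,0.4]'

```text
time: 19.7
eef_pos: [0.5457, -0.2019, 0.1057]
eef_rot: [-1.912, -2.492, 0.0]
contact_force: [-0.1, 0.3, -3.9]
grip_width: 0.691
```

Emit:
carry_out --plan '[0,0,0.7,0,0.4,0,0,1.4,0,0.4,0,0,1.5,0,0.4,0,0,1.5,0,0.4]'

```text
time: 20.1
eef_pos: [0.5458, -0.2019, 0.1042]
eef_rot: [-1.912, -2.492, 0.0]
contact_force: [0.1, 0.4, -4.2]
grip_width: 0.691
```

Emit:
carry_out --plan '[0,0,0.5,0,0.4,0,0,1,0,0.4,0,0,1,0,0.4,0,0,1,0,0.4]'

```text
time: 20.5
eef_pos: [0.5458, -0.2019, 0.1032]
eef_rot: [-1.912, -2.492, 0.0]
contact_force: [-0.9, -0.2, -5.5]
grip_width: 0.689
```

Emit:
carry_out --plan '[0,0,0.5,0,0.4,0,0,0.8,0,0.4,0,0,0.8,0,0.4]'

```text
time: 20.8
eef_pos: [0.5458, -0.2019, 0.1032]
eef_rot: [1.912, 2.492, 0.0]
contact_force: [-3.3, 2.0, 2.4]
grip_width: 0.686
```

Emit:
carry_out --plan '[0,0,0.5,0,0.4,0,0,0.8,0,0.4,0,0,0.8,0,0.4]'

```text
time: 21.1
eef_pos: [0.5458, -0.2019, 0.1032]
eef_rot: [1.911, 2.492, 0.0]
contact_force: [-4.9, 2.9, 7.6]
grip_width: 0.694
```

The pot is set down: the weight is off and the stand pushes back with about 8 N. Opening slowly, then rising.

Emit:
carry_out --plan '[0,0,0,0,0.72,0,0,0,0,0.76,0,0,0,0,0.82,0,0,0,0,0.9,0,0,0,0,1,0,0,0,0,1,0,0,0,0,1]'

```text
time: 21.8
eef_pos: [0.5458, -0.2019, 0.1016]
eef_rot: [1.912, 2.492, -0.0]
contact_force: [0.2, 0.2, 0.4]
grip_width: 1.002
```

```bash
python3 go.py 0.546 -0.202 0.103; python3 - <<'E'
from h import *
p=bot.snapshot('side'); save('d14',cv2.resize(p['image'][150:350,290:557],(800,600)))
p=bot.snapshot('wrist'); save('w14',p['image'])
E
```

```text
[ 0.5458 -0.2019  0.1016] yaw x-axis deg 105.0 force [0.2 0.2 0.4] w 1.002 t 21.8
tool delta mm [-0.1  0.2 -1.4]
```

View pics/w14.png

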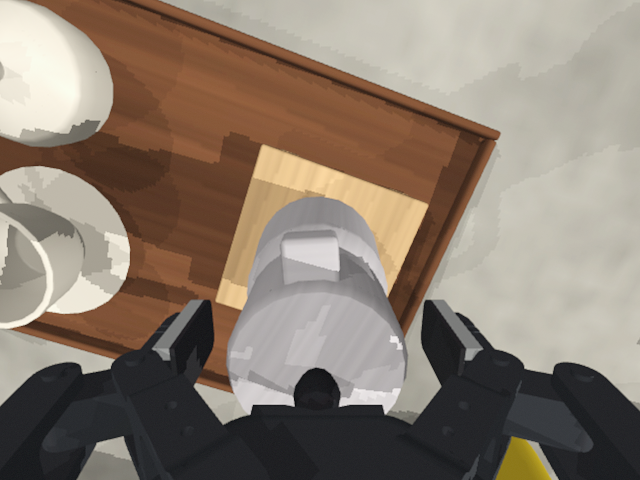

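View pics/d14.png

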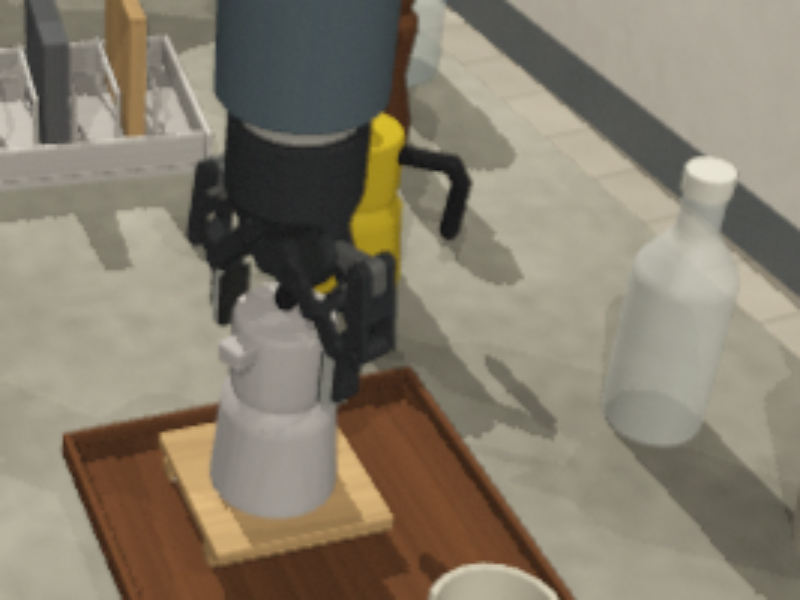

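The pot stands free on the stand with a gap to both fingers. Rising straight up and backing off.

Emit:
carry_out --plan '[0,0,-10,0,1,0,0,-25,0,1,0,0,-45,0,1,0,0,-70,0,1,0,0,-95,0,1,0,0,-120,0,1,0,0,-140,0,1,30,0,-150,0,1,60,0,-150,0,1,90,0,-150,0,1,100,0,-150,0,1,100,0,-150,0,1]'

```text
time: 23.1
eef_pos: [0.5198, -0.1044, 0.2527]
eef_rot: [1.909, 2.493, 0.001]
contact_force: [-0.4, -0.6, 0.2]
grip_width: 0.997
```

```bash
python3 stand.py 15; python3 - <<'E'
from h import *
from scipy.optimize import least_squares
for n in ['side','scene']:
    p=bot.snapshot(n); W=cloud(p)
    P=W[(abs(W[...,0]-.546)<.06)&(abs(W[...,1]+.202)<.06)]
    for z0 in (.04,.06,.08,.11,.13):
        B=P[(abs(P[:,2]-z0)<.006)]
        if len(B)<30: continue
        r=least_squares(lambda c:np.hypot(B[:,0]-c[0],B[:,1]-c[1])-c[2],[.546,-.2,.034],loss='cauchy',f_scale=.001); print(n,z0,len(B),r.x.round(4))
    print('top z',np.nanmax(P[P[:,2]<.2][:,2]))
E
```

```text
scene 1099 ((546.5952758789062, -200.98562622070312), (107.85955810546875, 112.27547454833984), 85.47393035888672) z [0.0242 0.0262 0.0282] plane [ 0.0263 -0.002   0.0002]
side 1343 ((546.7845458984375, -201.94293212890625), (113.75568389892578, 110.76628875732422), 85.57752990722656) z [0.0232 0.0253 0.0274] plane [0.0255 0.0031 0.0033]
wrist 4485 ((546.001953125, -201.4431610107422), (110.10031127929688, 109.82415771484375), 85.49686431884766) z [0.0248 0.0261 0.0274] plane [ 0.0261 -0.0002 -0.0013]
[ 0.5201079  -0.10594789  0.25187371] 23.25
side 0.04 237 [ 0.5462 -0.2015  0.037 ]
side 0.06 228 [ 0.5465 -0.2014  0.0355]
side 0.08 223 [ 0.5462 -0.2013  0.0339]
side 0.11 176 [ 0.5462 -0.2017  0.0295]
side 0.13 187 [ 0.5461 -0.2003  0.0308]
top z 0.16559644572255666
scene 0.04 133 [ 0.5455 -0.2025  0.037 ]
scene 0.06 139 [ 0.5454 -0.2024  0.0355]
scene 0.08 132 [ 0.5453 -0.2024  0.0339]
scene 0.11 98 [ 0.5454 -0.2024  0.0298]
scene 0.13 110 [ 0.5455 -0.2025  0.0296]
top z 0.16704440053144706
```

View pics/scene15.png

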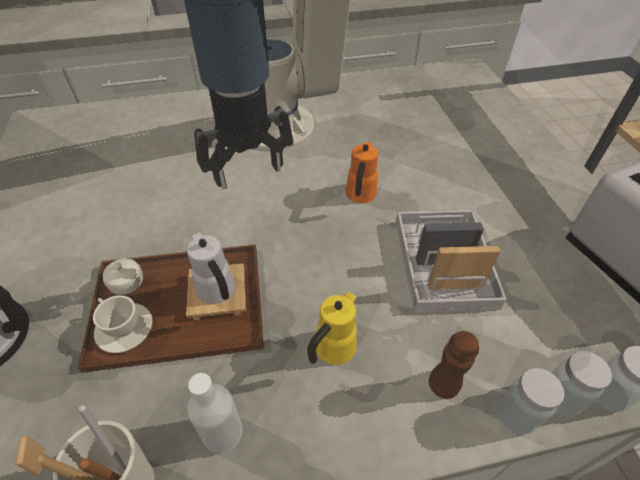

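View pics/side15.png

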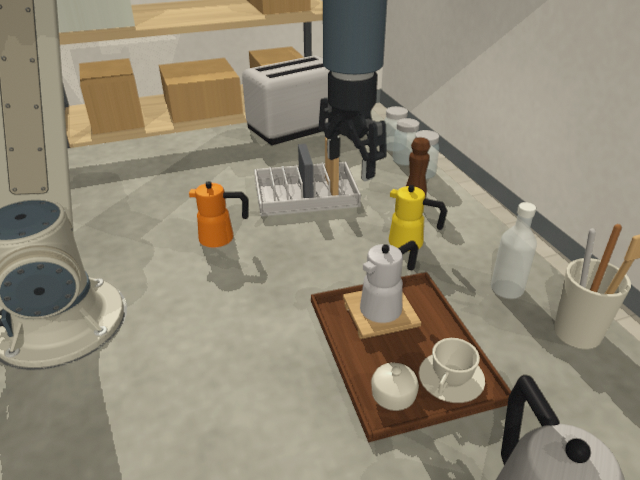

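The pot stands upright in the middle of the stand at (212,285) in the scene view, and the other things are where they were. Handing in.

```bash
python3 -c "
from cell import bot
print(bot.job_done())"
```

```text
the job is handed in; nothing more can be done
None
```

The tray is laid: the pot stand lies smooth face up in the clear end and the silver coffee pot stands upright on it. I handed the job in at about 23 s of the 67 s allowed; no verdict was reported.

**What I did:** I pinched the stand by its top edge, lifted it out of the basket and set it on edge on the tray. I let go and tipped it onto its runners by pushing with the shut fingers. I then gripped the pot across its upper body, carried it upright, and lowered it in small steps until the force reading showed contact. The arm is raised and clear of everything.

**Last checks:**
- **Stand:** it lies flat with its top at z ≈ 0.026 m. Its middle is at about (0.546, -0.202), roughly 10 mm from the middle of the clear end.
- **Pot:** its axis is at about (0.546, -0.202), within about 1–2 mm of the stand's middle. The axis is the same at every height I checked, so it stands upright, and its top is at z ≈ 0.166 m.
- **Other items:** the tin, bread board, cup, sugar bowl and the orange and yellow look-alike pots appear unmoved in the last pictures. I checked these by eye only.

No check failed. The scene and side cameras differ by about 1 mm, which is within their calibration.

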